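# Clamp a pad in its case: draw the plunger, index the bar one hole, hold the pin home

## Task

Swing the lid of the wooden painting case open until it stands upright, then pull up the spring plunger of the clamp inside, slide the clamp bar one hole towards the pad and let the pin drop fully into that hole, so that the bar's lip lies over the edge of the pad. Finish still gripping the plunger knob with the pin fully home, because the bar is about to be tugged to test it: do not let go at the end. Leave the pad lying flat where it is and do not disturb the bottles and the paint pot standing near.

Things in the scene. Friction and masses are not known exactly. Their poses are not given: they have to be found in the camera images.
- case: shallow wooden carrying case for painted pads, fixed to the desk, 206 x 280 mm outside, 80 mm high with the lid shut (the lid's pull stands 34 mm higher). Origin: centre of the underside; x points from the front to the hinged back, y along the length (left seen from the front), z up. Its lower half is a tray: 8 mm walls, rim 36 mm and inner floor 6 mm above the desk.
- lid_hinge (a point): middle of the lid's hinge line, on the back edge of the tray's rim (36 mm above the desk); the hinge line runs along the case's y
- lid_pull (a point): middle of the head of the turned wooden pull on top of the lid near its front edge: head 20 mm across and 15 mm high, on an 11 mm stem; this point is 26 mm above the lid's top face, 188 mm in front of the hinge line and 70 mm above it with the lid shut. It moves with the lid.
- lid (a joint): angle of the lid, rad: 0 shut, 1.57 upright, stop at 1.75. It swings up and back. The hinge is stiff (about 0.35 N m): the lid stays where it is left. The lid is a 44 mm deep shell of about 0.26 kg.
- clamp (a joint): travel of the clamp along the rail, m: 0 with its pin in the first hole (where it starts), 0.030 at the next hole; it grows towards the pad (case +y). The clamp is an aluminium block on the rail (32 x 30 mm, top 34 mm above the desk) with a wooden cross bar that reaches across the tray; with the pin out it slides with about 1.5 N of friction.
- plunger (a joint): lift of the spring plunger, m: 0 with the pin fully home in a hole, 0.012 at its upper stop. The pin is 6.5 mm thick, round-tipped and 8 mm deep in the hole: pull the knob up 9 to 11 mm to clear it. The spring pulls the pin down with 4 N at 0 and 7 N at 0.012; let down between holes, the pin rides on the rail's top (about 0.008).
- knob: black knurled knob on top of the plunger, 20 mm across and 20 mm high. Origin: centre of its underside, on the pin's axis, 48.5 mm above the desk with the pin home; a 15 mm wide steel barrel below it stands on the block. Pulling it up draws the pin, moving it sideways along the rail moves the clamp. Covered while the lid is shut.
- knob_mid (a point): centre of the plunger knob, half-way up (58.5 mm above the desk with the pin home)
- next_hole (a point): mouth of the hole that the pin must go into, 30 mm from the starting hole towards the pad; fixed to the case. It is one of a row of 9 mm holes, 30 mm apart, in an aluminium rail that runs along y just inside the tray's front wall (centre line at case x = -78 mm, top 20 mm above the desk)
- pad_mid (a point): centre, half-way up, of the loose painted pad lying in the tray against its left end, under a fixed wooden lip; 150 x 200 x 9 mm (x, y, z of the case). With the pin in the next hole the bar stands about 3 mm from the pad's right edge and its lip reaches 7 mm over the pad, 5 mm above it
- ink_bottle_mid (a point): bystander: square ink bottle, 46 x 45 x 88 mm, half-way up
- medium_mid (a point): bystander: round bottle of painting medium, 47 mm across and 95 mm high, half-way up
- pot_mid (a point): bystander: small round gouache pot, 42 mm across and 61 mm high, half-way up

How it is judged:
On the way, in this order (a step that is already met when the one before it is completed fails the run):
1. the lid stands open, at least 80 degrees (value of joint lid above 1.4 rad and value of joint plunger below 0.003 m), for 0.2 s.
2. the pin is drawn out of the first hole, the clamp still there (value of joint plunger above 0.006 m and value of joint clamp below 0.006 m), for 0.05 s.
3. the clamp is at the next hole and the pin has dropped home (value of joint clamp between 0.0265 and 0.0335 m and value of joint plunger below 0.0015 m), for 0.2 s.
At the end, for the whole second after the job is handed in: The lid is open at least 1.35 rad; the clamp stands at the next hole (30 mm of travel, +/- 3.5 mm) and at rest with the pin home (within 1.5 mm); the fingers still hold the knob with at least 3 N; the pad lies flat in the tray within 6 mm of where it was (all of step 3 and value of joint lid above 1.35 rad and velocity of joint clamp between -0.01 and 0.01 m/s and contact force between the fingers and knob above 3 N and height (world z) of pad_mid below 0.018 m and distance of pad_mid from where it was at the start of the episode below 0.006 m and angle between pad_mid's own z axis and vertical below 0.05 rad); the arm keeps its last pose, push and grip.
It fails at once if a bystander (ink bottle, medium bottle, gouache pot) is moved more than 20 mm (distance of any of ink_bottle_mid, medium_mid, pot_mid from where it was at the start of the episode above 0.02 m).
It fails at once if the pad is lifted or thrown out of its place (more than 20 mm) (distance of pad_mid from where it was at the start of the episode above 0.02 m).
It also fails if it takes over 51 s, if anything falls off the work surface, if the arm or the gripper's body presses on something with over 40 N, if the wrist force passes 120 N, or if a joint passes its speed limit or range.

## Robot

A 7-joint arm with a two-finger parallel gripper is mounted at the origin on a cart in front of the work surface, level with it; the furniture and walls round the work are solid. World frame = base frame: x ahead of the robot, y to its left, z up, the work surface at z = 0. Lengths are in m, angles in rad, forces in N, time in s.
With the tool pointing down it reaches from about 0.425 to 0.875 m from the base axis. Payload 4.7 kg.
Tool frame: the origin (TCP) lies at the very end of the fingers, on their centre line; the grasp point (between the pads) lies 19 mm behind it; z points along the fingers, y is the direction in which the jaws open and shut (so a half turn about z gives the same grasp; the last joint's range is limited). The gripper opens to 87 mm and grips with 3 to 60 N. Pads are 19 mm wide; open, the fingers measure 117 mm over their backs; the gripper's body (75 mm by 190 mm) begins 51 mm behind the grasp point.
Start: joints at [-1.108, 0.321, -0.07, 1.45, 0.023, 1.371, -0.057], TCP at [0.282, 0.586, 0.187] pointing down, gripper open.
Joint ranges: [-2.86, 2.86], [-0.3, 2.09], [-1.38, 1.24], [0.06, 2.45], [-1.56, 4.7], [0.09, 2.05], [-2.69, 2.69]. Speed limits (rad/s): [2.57, 2.57, 3.14, 3.14, 3.14, 3.14, 3.14].

## Interface

Orientations are given as a rotation vector (axis times angle).
In Python, from bench import ctrl gives the robot as it stands. The module is installed in compiled form; this text tells all that it offers.
- The arm moves only by the tool move_arm, never from a script. Its arguments are lists of equal length, an entry for each row: "dp": the shift along the tool's x, y, z in units of 30 mm (1.0 is 30 mm), a list of three; "turn": the turn about the tool's z in units of 5 degrees (1.0 is 5 degrees); "jaw": the opening, from -1 (shut) to 1 (fully open). A call has 1 to 5 rows; each row is the pose to reach, as a shift and turn from the pose commanded when the call began, along the tool's axes at that moment; what a row does not reach only later rows make up. A row lasts 1/10 s, in which the tool goes at most 50 mm and 8.59 degrees, less where a joint would pass 70% of its speed; a pose out of reach is approached as far as the arm can. A call with a gripper value outside its range is refused whole. The fingers move at their own pace and stop on an object; "grip_force" is the grip in N (left out, the last holds). Time passes only in rows, so rows that repeat a pose let the fingers close. It gives the time, the measured TCP pose, the force and the opening at its end, in the units of the state.
- ctrl.get_state(): the state, without advancing time (a new reading comes with each control period).
- ctrl.get_image(name): name is "scene" or "top" or "wrist"; returns the picture (480x640x3 uint8, red, green, blue); there is no depth.
- ctrl.camera_info(name): a dict with "intrinsics" (3x3 intrinsics, pixels), "dist" ([k1, k2, p1, p2, k3] as OpenCV has them; the pictures are not rectified), "extrinsics" (4x4, takes a point from world to camera coordinates). Camera axes: x right, y up, looking along -z (the intrinsics and any distortion apply to the point x, -y, -z); pixel columns grow to the right and rows downward; lengths in m; the calibration is good to about 2 mm. A picture is of the moment at which its call begins: read the wrist's pose just before it. camera_info takes no time and is no camera call; for the wrist camera it gives the pose at the moment of the call.
- ctrl.close_job(): hands the job in, once; it reports no verdict.
Trained networks look in the newest picture that a camera, given by its name, has taken for a name from the list of things; names that differ only in an ending like _2 or _b are one class to them, and where a whole thing is asked for, a point or a joint stands for the part that bears it (a point fixed in the world has none). Each returns a list of dicts, best first, with "confidence" (0 to 1); they miss things now and then, are a little off and sometimes report something else, mostly with a low value. They report only what shows in the picture. A call takes as long as a camera call.
- ctrl.look_for(camera, target): "rect" ([centre column, centre row, width, height] in pixels, round what is visible of it).
- ctrl.masks_of(camera, target): "region" (480x640 bool, what is visible of it) and "rect" ([centre column, centre row, width, height] in pixels, round what is visible of it).
The state is a dict: "time": time; "joint_positions": joint angles; "qd": joint speeds; "joint_torque": joint torques, N m; "position": TCP position; "tool_rot": TCP orientation; "ft_force": force on the tool from outside, world axes, zero at the start; "torque": the same for the moment, N m; "grip_width": opening from 0.0 (shut) to 1.0 (fully open).
Only numpy, scipy, OpenCV 4.12 (cv2) and the standard library are available. Lean on these libraries where they do the work, as an engineer would, in place of code of your own. Each camera call takes 0.05 s, during which the arm holds its last target. There are 200 camera calls.

## Working session

There is one attempt and no reset: what is moved stays moved. The work goes in short steps, Python scripts to look and compute and a tool call to move; the robot and the scene stay as the last step left them, time stands still between calls to the robot, and variables do not carry over. Pictures are saved under pics/ and viewed, about 8 in all and at most 12, crops included, and the job is handed in when it is done.

Besides the shell and the picture viewer there is one more tool, called after "Request:" as name(argument=value, ...) on one line, values as JSON. move_arm: Moves the arm, as the interface text tells. Its arguments: {"type":"object","properties":{"dp":{"type":"array","items":{"type":"array","items":{"type":"number"}}},"turn":{"type":"array","items":{"type":"number"}},"jaw":{"type":"array","items":{"type":"number"}},"grip_force":{"type":"number"}},"required":["dp","turn","jaw"]}

```bash
mkdir -p pics; cat > h.py <<'E'
import numpy as np, cv2
from bench import ctrl
def save(cam,name):
    im=ctrl.get_image(cam); cv2.imwrite('pics/'+name,im[:,:,::-1]); return im
def ray(cam,uv,info=None):
    i=info or ctrl.camera_info(cam); K=np.array(i['intrinsics'],float);d=np.array(i['dist'],float);T=np.array(i['extrinsics'],float)
    p=cv2.undistortPoints(np.array([[uv]],float),K,d)[0,0]
    R=T[:3,:3];t=T[:3,3]
    return -R.T@t, R.T@np.array([p[0],-p[1],-1.0])
def at_z(cam,uv,z,info=None):
    o,d=ray(cam,uv,info); return o+d*(z-o[2])/d[2]
def proj(cam,P,info=None):
    i=info or ctrl.camera_info(cam); K=np.array(i['intrinsics'],float);d=np.array(i['dist'],float);T=np.array(i['extrinsics'],float)
    c=(T[:3,:3]@np.atleast_2d(P).T).T+T[:3,3]
    c=c*[1,-1,-1]
    return cv2.projectPoints(c,np.zeros(3),np.zeros(3),K,d)[0][:,0]
E
python3 - <<'E'
from h import *
print(ctrl.get_state())
a=save('scene','s0.png')
for n in ['case','lid_pull','ink_bottle_mid','medium_mid','pot_mid']:
    print('scene',n,[(np.round(r['rect']),round(r['confidence'],2)) for r in ctrl.look_for('scene',n)[:2]])
b=save('top','t0.png')
for n in ['case','lid_pull','ink_bottle_mid','medium_mid','pot_mid']:
    r=ctrl.look_for('top',n)[:2]
    print('top',n,[(np.round(q['rect']),round(q['confidence'],2),at_z('top',q['rect'][:2],0.1)) for q in r])
cv2.imwrite('pics/st0.png',np.vstack([cv2.resize(a,(400,300)),cv2.resize(b,(400,300))])[:,:,::-1])
E
```

```text
{'time': 0.0, 'joint_positions': array([-1.10789806,  0.32185185, -0.07009891,  1.4516765 ,  0.02262495,
        1.37078269, -0.05692671]), 'qd': array([-8.11372052e-05,  1.34894161e-03,  1.46838336e-03,  1.09428581e-04,
        1.95341251e-03, -1.47569892e-04, -6.10635728e-04]), 'joint_torque': array([-2.26931897e-04, -4.91287100e+01, -4.03897623e-01, -3.12541795e+01,
       -6.39431085e-02,  4.36732150e-02,  1.88037820e-04]), 'position': array([0.28180431, 0.58504891, 0.1861422 ]), 'tool_rot': array([-6.98964605e-01, -3.06252643e+00,  2.99238104e-03]), 'ft_force': array([-0.23095782, -1.63262222, -0.42524707]), 'torque': array([-0.01805497,  0.01347922,  0.05397093]), 'grip_width': 1.0011742338375664}
scene case [(array([315., 251., 133., 116.]), 0.67)]
scene lid_pull [(array([311., 245., 140., 108.]), 0.9)]
scene ink_bottle_mid [(array([408., 200.,  19.,  35.]), 0.78)]
scene medium_mid [(array([195., 335.,  25.,  39.]), 0.67)]
scene pot_mid [(array([232., 336.,  20.,  27.]), 0.59)]
top case [(array([321., 265., 118.,  91.]), 0.75, array([0.51055623, 0.05308771, 0.1       ]))]
top lid_pull [(array([324., 262., 117.,  90.]), 0.82, array([0.51807883, 0.04588335, 0.1       ]))]
top ink_bottle_mid [(array([202., 233.,  28.,  25.]), 0.6, array([0.59139388, 0.35362229, 0.1       ]))]
top medium_mid [(array([469., 270.,  24.,  23.]), 0.57, array([ 0.496405  , -0.31330076,  0.1       ]))]
top pot_mid [(array([447., 249.,  20.,  25.]), 0.69, array([ 0.55033062, -0.26084389,  0.1       ]))]
```

View pics/t0.png

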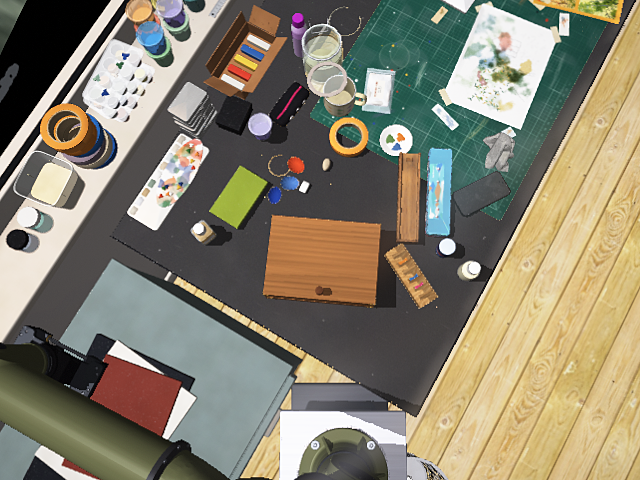

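View pics/s0.png

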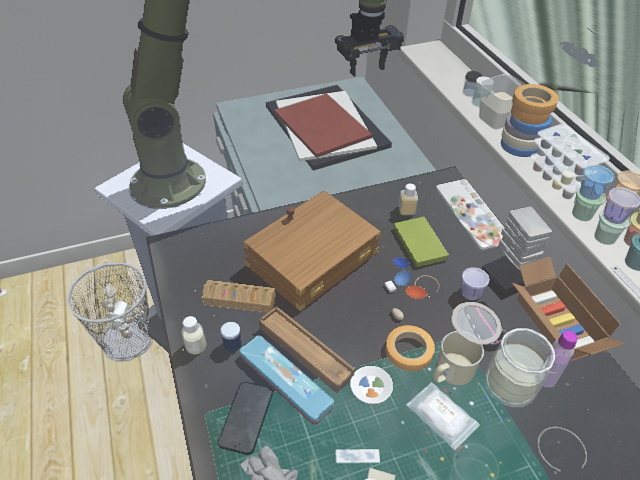

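The case's front faces the robot. The pull is at about (323,291) in the top view, with the bottles and pot well to either side. Next I'll compute the case pose and the first move.

```bash
cat >> h.py <<'E'
from scipy.spatial.transform import Rotation as Rn
def togo(P,ydir=None):
    """units of dp to bring TCP to P, turn so tool y is along +-ydir"""
    s=ctrl.get_state(); R=Rn.from_rotvec(s['tool_rot']).as_matrix()
    out=[np.round(R.T@(np.array(P)-s['position'])/0.03,2)]
    if ydir is not None:
        d=R.T@np.array([*ydir,0]); a=np.degrees(np.arctan2(-d[0],d[1])); a=(a+90)%180-90
        out.append(round(a/5,2))
    return out
E
python3 - <<'E'
from h import *
for uv in [(272,216),(381,222),(376,306),(263,296)]: print(uv,at_z('top',uv,0.08))
print('pull',at_z('top',(323,291),0.112))
im=cv2.imread('pics/t0.png')[195:325,245:405]; s=cv2.imread('pics/s0.png')[180:310,235:395]
cv2.imwrite('pics/z0.png',cv2.resize(np.vstack([im,s]),None,fx=3,fy=2.3,interpolation=3)[:600])
E
```

```text
(272, 216) [0.63950794 0.17964398 0.08      ]
(381, 222) [ 0.62291816 -0.09955441  0.08      ]
(376, 306) [ 0.40945589 -0.08330065  0.08      ]
(263, 296) [0.4342065  0.19857886 0.08      ]
pull [0.4438216  0.04785685 0.112     ]
```

View pics/z0.png

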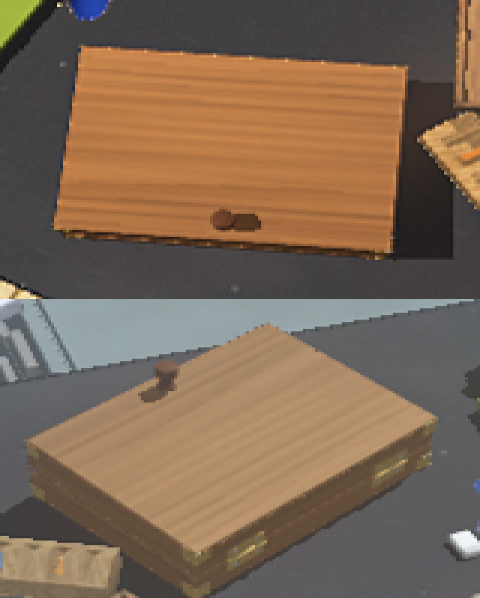

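```bash
python3 - <<'E'
from h import *
print(at_z('top',(319,290.2),0.112),togo([0.447,0.057,0.2],(0.066,0.998)))
E
```

```text
[0.44577678 0.05763174 0.112     ] [array([-12.6 , -13.49,  -0.42]), np.float64(-4.39)]
```

Request:
move_arm(dp=[[-12.6,-13.5,-0.4],[-12.6,-13.5,-0.4],[-12.6,-13.5,-0.4],[-12.6,-13.5,-0.4],[-12.6,-13.5,-0.4]], turn=[-4.4,-4.4,-4.4,-4.4,-4.4], jaw=[1,1,1,1,1])

```text
time: 1.1
position: [0.3569, 0.345, 0.1929]
tool_rot: [0.102, 3.139, 0.001]
ft_force: [1.4, 0.2, 0.6]
grip_width: 1.0
```

```bash
python3 - <<'E'
from h import *
print(ctrl.get_state()['position'],togo([0.447,0.057,0.2],(0.066,0.998)))
E
```

```text
[0.35689243 0.34504797 0.19294094] [array([-3.62, -9.39, -0.24]), np.float64(0.01)]
```

Request:
move_arm(dp=[[-3.6,-9.3,-0.2],[-3.6,-9.3,-0.2],[-3.6,-9.3,-0.2],[-3.6,-9.3,-0.2],[-3.6,-9.3,-0.2]], turn=[0,0,0,0,0], jaw=[1,1,1,1,1])

```text
time: 1.6
position: [0.4317, 0.1066, 0.1982]
tool_rot: [0.102, 3.139, 0.002]
ft_force: [0.1, 0.3, 0.2]
grip_width: 1.001
```

Request:
move_arm(dp=[[0,-1.0,0],[0,-1.0,0],[0,-1.0,0]], turn=[0,0,0], jaw=[1,1,1])

```text
time: 1.9
position: [0.4295, 0.0787, 0.198]
tool_rot: [0.104, 3.139, 0.002]
ft_force: [-0.1, -0.4, 0.5]
grip_width: 1.0
```

```bash
python3 - <<'E'
from h import *
s=ctrl.get_state();print(s['position'],s['tool_rot'],togo([0.447,0.057,0.2],(0.066,0.998)))
inf=ctrl.camera_info('wrist'); save('wrist','w1.png')
print([(np.round(r['rect']),r['confidence']) for r in ctrl.look_for('wrist','lid_pull')[:2]])
print(proj('wrist',[[0.446,0.0576,0.112]],inf))
E
```

```text
[0.4294855  0.07871003 0.19799147] [1.03915050e-01 3.13923046e+00 2.14447950e-03] [array([-0.63, -0.68, -0.07]), np.float64(-0.0)]
[(array([298., 310., 310., 194.]), 0.79)]
[[294.22110642 255.88353318]]
```

View pics/w1.png

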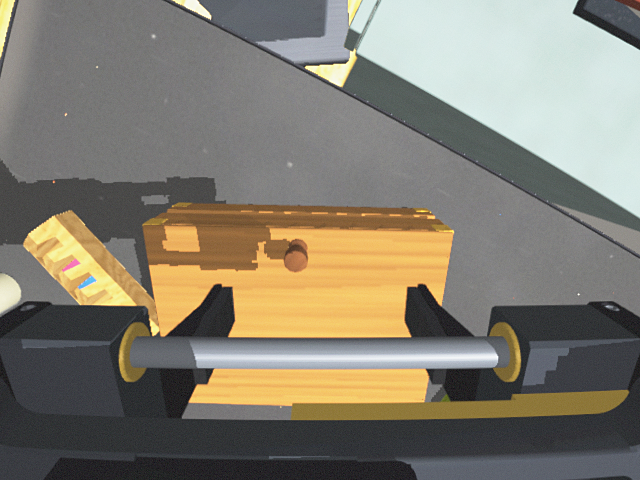

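The pull's head is at (296,259), and my projected estimate was (294,256). The lid's top front edge runs from (145,225) to (453,231).

```bash
python3 - <<'E'
from h import *
p=at_z('wrist',(296,257),0.110);a=at_z('wrist',(145,225),.08);b=at_z('wrist',(453,231),.08)
d=(a-b)[:2];L=np.hypot(*d);d/=L;d*=np.sign(d[1]); print(p,a,b,L,d)
hinge=p[:2]+0.188*np.array([d[1],-d[0]]); print('hinge',hinge)
print('TCP for grasp',togo([p[0],p[1],0.106-0.019],d))
E
```

```text
[0.4475851  0.06020018 0.11      ] [ 0.41823061 -0.07976113  0.08      ] [0.44200616 0.20454064 0.08      ] 0.2852941871302742 [0.08333699 0.99652142]
hinge [0.63493112 0.04453283]
TCP for grasp [array([-0.65, -0.63,  3.69]), np.float64(0.24)]
```

Request:
move_arm(dp=[[-0.65,-0.63,0],[-0.65,-0.63,1.6],[-0.65,-0.63,3.0],[-0.65,-0.63,3.65],[-0.65,-0.63,3.65]], turn=[0.24,0.24,0.24,0.24,0.24], jaw=[1,1,1,0.5,-0.2], grip_force=12)

```text
time: 2.5
position: [0.4448, 0.0594, 0.0851]
tool_rot: [-0.13, -3.133, 0.004]
ft_force: [0.5, 0.1, 0.5]
grip_width: 0.894
```

Request:
move_arm(dp=[[0,0,0],[0,0,0],[0,0,0],[0,0,0],[0,0,0]], turn=[0,0,0,0,0], jaw=[-1,-1,-1,-1,-1], grip_force=12)

```text
time: 3.0
position: [0.4481, 0.0587, 0.0888]
tool_rot: [0.135, 3.138, 0.001]
ft_force: [0.2, 0.1, -0.5]
grip_width: 0.449
```

```bash
python3 - <<'E'
from h import *
s=ctrl.get_state();print(s['position'],s['tool_rot'],s['grip_width']*87,s['ft_force'])
R=Rn.from_rotvec(s['tool_rot']).as_matrix()
c=np.array([.9965,-.0833])
# arc in tool frame units, relative to here
for t in range(0,93,6):
    th=np.radians(t)
    dx=(-.188*np.cos(th)+.070*np.sin(th)+.188); dz=.188*np.sin(th)+.070*np.cos(th)-.070
    print(t,np.round(R.T@np.array([dx*c[0],dx*c[1],dz])/.03,2))
E
```

```text
[0.44809763 0.05867014 0.0888423 ] [1.34550604e-01 3.13754054e+00 9.55326898e-04] 39.08550804188173 [ 0.18187296  0.11119895 -0.49190517]
0 [0. 0. 0.]
6 [-0.28  0.   -0.64]
12 [-0.62  0.   -1.25]
18 [-1.03  0.   -1.82]
24 [-1.49  0.   -2.35]
30 [-2.01  0.01 -2.82]
36 [-2.57  0.01 -3.23]
42 [-3.17  0.01 -3.59]
48 [-3.81  0.01 -3.88]
54 [-4.48  0.01 -4.1 ]
60 [-5.16  0.01 -4.25]
66 [-5.85  0.02 -4.33]
72 [-6.55  0.02 -4.34]
78 [-7.25  0.02 -4.27]
84 [-7.94  0.02 -4.13]
90 [-8.6   0.02 -3.92]
```

Request:
move_arm(dp=[[0,0,0],[0,0,0],[0,0,0],[0,0,0],[0,0,0]], turn=[0,0,0,0,0], jaw=[-1,-1,-1,-1,-1])

```text
time: 3.5
position: [0.4477, 0.0583, 0.0882]
tool_rot: [0.135, 3.139, -0.0]
ft_force: [0.5, -0.1, -0.4]
grip_width: 0.029
```

The fingers closed past the 20 mm head, so I'll take a look.

```bash
python3 - <<'E'
from h import *
a=save('wrist','w2.png'); b=save('top','t2.png'); c=save('scene','s2.png')
f=lambda im,u,v:cv2.resize(im[v:v+130,u:u+200],(400,260),interpolation=2)
w=cv2.resize(a,(400,300)); 
cv2.imwrite('pics/m2.png',np.vstack([np.hstack([w,np.zeros_like(w)]),np.hstack([f(b,225,195),f(c,215,180)])])[:,:,::-1])
E
```

```text
(no output)
```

View pics/m2.png

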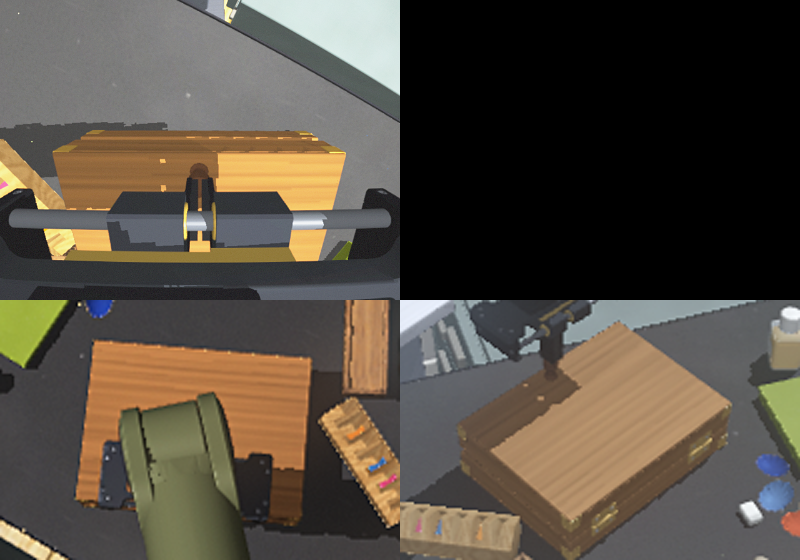

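```bash
python3 - <<'E'
from h import *
s=ctrl.get_state();p=s['position'];print(p,s['grip_width'],s['ft_force'])
print('tcp px',proj('wrist',[p,p+[0,0,.019],p+[-.0095,0,0],p+[.0095,0,0]]))
for z in (.106,.113): print(z,at_z('wrist',(320,273),z))
print('cam',ray('wrist',(320,240)))
print(ctrl.look_for('wrist','lid_pull')[:2])
im=cv2.imread('pics/w2.png')[230:430,220:420]; cv2.imwrite('pics/z2.png',cv2.resize(im,(600,600),interpolation=2))
E
```

```text
[0.44770007 0.05847799 0.08820243] 0.005522098837820861 [-0.61959161 -0.41499886  0.67328278]
tcp px [[317.53819821 276.04741917]
 [317.39168554 289.52702272]
 [316.13686587 261.25357853]
 [318.90174209 290.43278624]]
0.106 [0.43856022 0.0606996  0.106     ]
0.113 [0.43568808 0.06092872 0.113     ]
cam (array([0.36471018, 0.06659085, 0.28598784]), array([ 0.29280023, -0.02279235, -0.95594337]))
[{'rect': [317.9, 322.2, 469.7, 193.2], 'confidence': 0.78}]
```

View pics/z2.png

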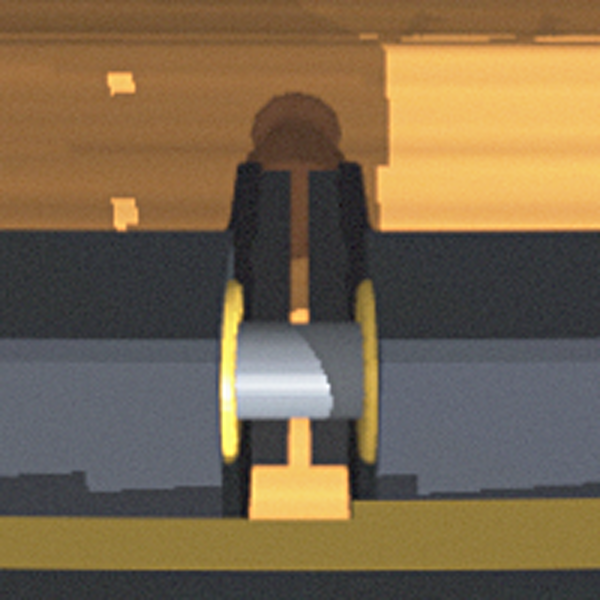

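```bash
python3 - <<'E'
from h import *
i=ctrl.camera_info('wrist');print(i['intrinsics'],i['dist'])
for uv in [(86,243),(552,245)]: print(at_z('wrist',uv,.08))
R=Rn.from_rotvec(ctrl.get_state()['tool_rot']).as_matrix()
T=np.array(i['extrinsics']);p=ctrl.get_state()['position']
print('cam in tool',R.T@(-T[:3,:3].T@T[:3,3]-p),'\n',R.T@T[:3,:3].T)
E
```

```text
[[356.48008335   0.         319.30983697]
 [  0.         356.48008335 243.09639898]
 [  0.           0.           1.        ]] [-0.0551229  0.         0.         0.         0.       ]
[ 0.41721655 -0.08328881  0.08      ]
[0.44340919 0.20539858 0.08      ]
cam in tool [ 0.08335702  0.00097423 -0.19779029] 
 [[-1.80830776e-06  9.53348654e-01  3.01871403e-01]
 [ 9.99999904e-01  1.34118502e-04 -4.17573126e-04]
 [-4.38579318e-04  3.01871373e-01 -9.53348563e-01]]
```

```bash
python3 - <<'E'
from h import *
p=ctrl.get_state()['position']
print('scene tcp',proj('scene',[p,p+[0,0,.034],[.448,.059,.114],[.448,.059,.08]]))
print('wrist head top/bottom',proj('wrist',[[.448,.0595,.114],[.438,.0595,.114],[.438,.0595,.098],[.448,.0595,.08],[.458,.0595,.114]]))
im=np.hstack([cv2.imread(f'pics/{n}.png')[185:245,260:330] for n in('s0','s2')]); cv2.imwrite('pics/z3.png',cv2.resize(im,(784,336),interpolation=2))
E
```

```text
scene tcp [[290.48142988 218.89342158]
 [290.06987854 209.14513277]
 [290.3889058  211.48277029]
 [290.79335859 221.15108562]]
wrist head top/bottom [[319.24459628 295.33023781]
 [317.60342109 278.03435911]
 [317.71774814 266.85048134]
 [319.22622376 271.21915635]
 [320.83195411 312.04560306]]
```

View pics/z3.png

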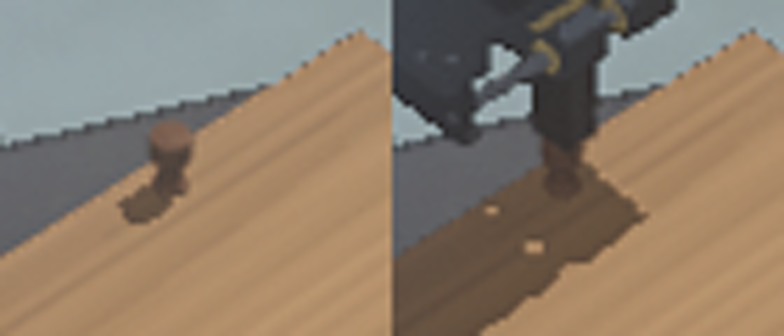

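In the scene view the closed fingertips sit on top of the head, at about z 0.115. The reported TCP is 0.088, so the real finger ends are about 27–34 mm above the reported TCP. I'll open, go lower and grip there, watching the force.

Request:
move_arm(dp=[[0,0,0],[0,0,0],[0,0,0],[0,0,0]], turn=[0,0,0,0], jaw=[0.1,0.1,0.1,0.1])

```text
time: 4.1
position: [0.4476, 0.0585, 0.0882]
tool_rot: [-0.135, -3.139, -0.0]
ft_force: [-0.7, -0.7, 0.6]
grip_width: 0.283
```

Request:
move_arm(dp=[[0,0,0.3],[0,0,0.6],[0,0,0.8],[0,0,0.8]], turn=[0,0,0,0], jaw=[0.1,0.1,0.1,0.1])

```text
time: 4.5
position: [0.4465, 0.0582, 0.0627]
tool_rot: [-0.135, -3.136, 0.002]
ft_force: [0.0, -0.0, -0.1]
grip_width: 0.54
```

Request:
move_arm(dp=[[0,0,0],[0,0,0],[0,0,0],[0,0,0],[0,0,0]], turn=[0,0,0,0,0], jaw=[-1,-1,-1,-1,-1])

```text
time: 5.0
position: [0.4478, 0.0577, 0.0643]
tool_rot: [0.135, 3.138, -0.002]
ft_force: [-0.4, -3.0, -0.3]
grip_width: 0.222
```

The jaw reads about 19.3 mm, so the fingers hold the 20 mm head. Next I'll swing the lid along the arc.

Request:
move_arm(dp=[[-0.14,0,-0.32],[-0.28,0,-0.64],[-0.62,0,-1.25],[-1.03,0,-1.82],[-1.49,0,-2.35]], turn=[0,0,0,0,0], jaw=[-1,-1,-1,-1,-1])

```text
time: 5.5
position: [0.4949, 0.0534, 0.1353]
tool_rot: [0.136, 3.134, -0.002]
ft_force: [10.1, -1.6, -15.7]
grip_width: 0.22
```

Request:
move_arm(dp=[[-0.56,0,-0.42],[-1.12,0,-0.83],[-1.72,0,-1.19],[-2.35,0,-1.47],[-3.02,0,-1.69]], turn=[0,0,0,0,0], jaw=[-1,-1,-1,-1,-1])

```text
time: 6.0
position: [0.5813, 0.0456, 0.1838]
tool_rot: [-0.136, -3.133, 0.004]
ft_force: [0.1, -3.6, -13.1]
grip_width: 0.219
```

Request:
move_arm(dp=[[-0.68,0,-0.1],[-1.37,0,-0.17],[-2.07,0,-0.18],[-2.77,0,-0.11],[-3.46,0.01,0.03]], turn=[0,0,0,0,0], jaw=[-1,-1,-1,-1,-1])

```text
time: 6.5
position: [0.6839, 0.0363, 0.1828]
tool_rot: [-0.136, -3.131, 0.004]
ft_force: [-3.9, -4.5, -7.7]
grip_width: 0.22
```

Request:
move_arm(dp=[[-0.35,0,0.11],[-0.6,0,0.2],[-0.6,0,0.2]], turn=[0,0,0], jaw=[-1,-1,-1])

```text
time: 6.8
position: [0.7028, 0.0346, 0.1766]
tool_rot: [-0.137, -3.134, 0.005]
ft_force: [-2.9, -4.6, -8.0]
grip_width: 0.215
```

```bash
python3 - <<'E'
from h import *
s=ctrl.get_state();print(s['position'],s['ft_force'],s['grip_width'])
a=save('scene','s4.png'); b=save('top','t4.png'); 
for cam in ('top','scene'):
  for n in ['knob','lid_pull','clamp','pad_mid']:
    r=ctrl.look_for(cam,n)[:2]
    print(cam,n,[(np.round(q['rect'],1),round(q['confidence'],2)) for q in r])
cv2.imwrite('pics/m4.png',np.hstack([cv2.resize(b[185:325,230:410],(450,350),interpolation=2),cv2.resize(a[130:330,215:415],(350,350),interpolation=2)])[:,:,::-1])
E
```

```text
[0.70284979 0.03464241 0.17663206] [-2.94743231 -4.60882136 -7.96511736] 0.21513208215360444
top knob [(array([364.7, 296.8,   9.4,   5.3]), 0.39)]
top lid_pull [(array([326.5, 204.5, 122.6,  48.8]), 0.88)]
top clamp [(array([366.4, 271.5,  17.5,  71.2]), 0.62)]
top pad_mid [(array([311.4, 256.2,  82.7,  56.4]), 0.85)]
scene knob [(array([323.5, 250.4, 153. , 119.4]), 0.64), (array([260.9, 248.1,   6.1,  11.9]), 0.56)]
scene lid_pull [(array([347.2, 252.9,  99.9, 121.1]), 0.58)]
scene clamp [(array([276.6, 269.9,  46.1,  47.9]), 0.79)]
scene pad_mid [(array([348.9, 253.6, 100.7, 109.5]), 0.75), (array([289.8, 259.8,  21.1,  30.3]), 0.59)]
```

View pics/m4.png

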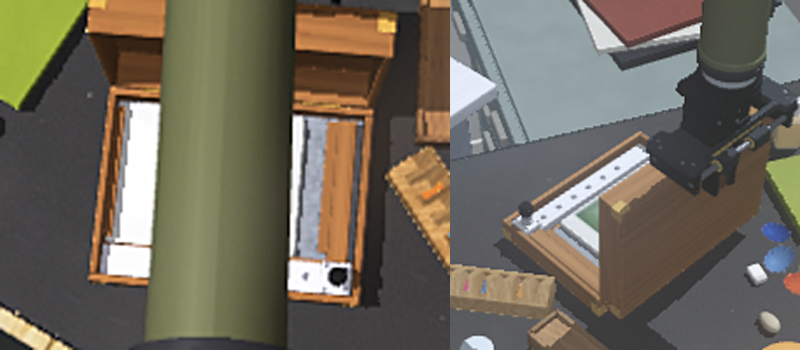

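The lid is up and the knob is visible at top (365,295.5). Next: release, lift clear and go over to the knob.

Request:
move_arm(dp=[[0,0,0],[0,0,0],[0,0,0],[0,0,0]], turn=[0,0,0,0], jaw=[0.2,0.2,0.2,0.2])

```text
time: 7.7
position: [0.7046, 0.0385, 0.1799]
tool_rot: [0.132, 3.136, 0.003]
ft_force: [0.3, -0.6, -0.3]
grip_width: 0.5
```

Request:
move_arm(dp=[[0,0,-0.8],[0,0,-1.8],[0,0,-2.8],[0,0,-3.4],[0,0,-3.4]], turn=[0,0,0,0,0], jaw=[0.2,0.2,0.2,0.2,0.2])

```text
time: 8.2
position: [0.7057, 0.0374, 0.2849]
tool_rot: [0.133, 3.131, 0.003]
ft_force: [0.8, -0.9, -0.0]
grip_width: 0.6
```

```bash
python3 - <<'E'
from h import *
s=ctrl.get_state();print(s['position'],s['ft_force'],s['grip_width'])
k=at_z('top',(364.7,295.5),.068);print(k)
ex=np.array([.9965,-.0833]);h=np.array([.636,.0445]);print('rail offset',(k[:2]-h)@ex,'expect -.181')
print(togo([k[0]-.0,k[1],.15],(.0833,.9965)))
E
```

```text
[0.70565061 0.03741362 0.28486529] [ 0.81676667 -0.90691182 -0.03271229] 0.5997406668733618
[ 0.43650085 -0.05632553  0.068     ]
rail offset -0.1904021374646766 expect -.181
[array([ 8.71, -3.88,  4.43]), np.float64(-0.02)]
```

Request:
move_arm(dp=[[8.4,-3.9,0],[8.4,-3.9,0],[8.4,-3.9,0],[8.4,-3.9,0],[8.4,-3.9,0.5]], turn=[0,0,0,0,0], jaw=[0.2,0.2,0.2,0.2,0.2])

```text
time: 8.7
position: [0.4682, -0.0486, 0.2706]
tool_rot: [0.133, 3.138, 0.001]
ft_force: [0.7, -0.1, 0.8]
grip_width: 0.598
```

Request:
move_arm(dp=[[0.5,-0.3,2.0],[0.5,-0.3,4.0],[0.5,-0.3,4.0],[0.5,-0.3,4.0]], turn=[0,0,0,0], jaw=[0.2,0.2,0.2,0.2])

```text
time: 9.1
position: [0.4503, -0.0556, 0.147]
tool_rot: [-0.134, -3.131, 0.0]
ft_force: [-0.0, 0.8, 0.8]
grip_width: 0.598
```

```bash
python3 - <<'E'
from h import *
s=ctrl.get_state();print(s['position'],s['tool_rot'],s['ft_force'],s['grip_width'])
im=save('wrist','w5.png')
for n in ['knob','next_hole','clamp']:
  for q in ctrl.look_for('wrist',n)[:2]: print(n,np.round(q['rect'],1),round(q['confidence'],2),at_z('wrist',q['rect'][:2],.065))
E
```

```text
[ 0.45030553 -0.0556021   0.14703352] [-1.33849853e-01 -3.13139047e+00  3.32030228e-04] [-0.03834377  0.84174799  0.82867703] 0.5979002408944027
knob [317.6 225.3  24.4  27.5] 0.97 [ 0.44535459 -0.05530521  0.065     ]
next_hole [445.6 295.9 314.2 217.9] 0.75 [0.52081541 0.05225438 0.065     ]
clamp [320.6 267.8  37.4 134.7] 0.9 [ 0.48512206 -0.05614719  0.065     ]
```

View pics/w5.png

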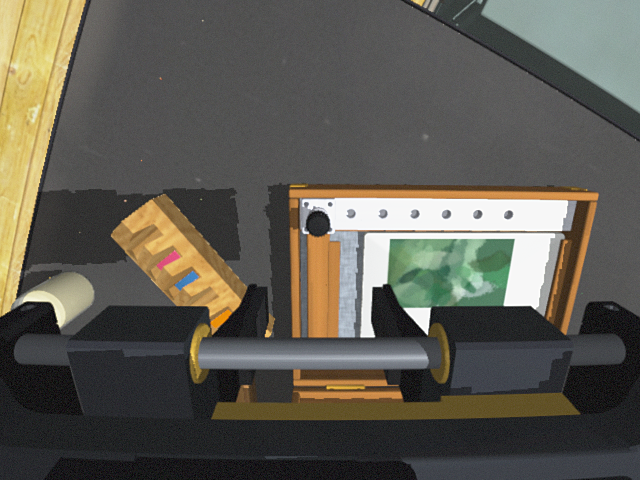

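The wrist view shows the black knob at (318,224) and the row of rail holes at (351,214) … (508,215). The bar lies to the right of the tray and the pad is in place.

```bash
python3 - <<'E'
from h import *
H=[at_z('wrist',(u,v),.020) for u,v in [(350.5,213.8),(382.5,214),(414.5,214),(446,214.2),(477.5,214.6),(508.5,214.8)]]
for h in H: print(np.round(h,4))
d=(H[-1]-H[0])[:2];L=np.hypot(*d);d/=L;print(L/5,d); 
c=np.mean(H,0)[:2]; print('first hole from fit',c-d*.03*3.5,'next',c-d*.03*2.5)
print('knob',at_z('wrist',(317.6,225.3),.0585),at_z('wrist',(317.6,224),.0685))
k=c-d*.03*3.5
print(togo([k[0],k[1],.025],d))
E
```

```text
[ 0.4506 -0.0246  0.02  ]
[0.4534 0.0057 0.02  ]
[0.4559 0.0362 0.02  ]
[0.4586 0.0665 0.02  ]
[0.4616 0.0971 0.02  ]
[0.4642 0.1276 0.02  ]
0.030566120331821916 [0.08893001 0.99603788]
first hole from fit [ 0.44806311 -0.05315984] next [ 0.45073101 -0.0232787 ]
knob [ 0.44903349 -0.05561739  0.0585    ] [ 0.44529856 -0.05525475  0.0685    ]
[array([0.27, 0.07, 4.25]), np.float64(0.04)]
```

```bash
python3 - <<'E'
from h import *
for _ in range(2): ctrl.get_image('wrist')
i=ctrl.camera_info('wrist'); print(ctrl.get_state()['position']); im=save('wrist','w6.png')
q=ctrl.look_for('wrist','knob')[0];print(q['rect'],q['confidence'],ctrl.get_state()['position'])
r=q['rect']
k=at_z('wrist',r[:2],.0585,i);print(k)
g=cv2.cvtColor(im,cv2.COLOR_RGB2GRAY)
m=((g<90)&(np.hypot(*(np.indices(g.shape)-np.array([r[1],r[0]])[:,None,None]))<25)).astype('uint8')
n,l,st,ce=cv2.connectedComponentsWithStats(m);j=l[int(r[1]),int(r[0])];print('blob',st[j],ce[j],at_z('wrist',ce[j],.0605,i))
print(proj('wrist',[[k[0],k[1],.0685],[k[0],k[1],.0485]],i))
g2=g[195:240,330:540]; c=cv2.HoughCircles(cv2.resize(g2,None,fx=4,fy=4,interpolation=2),3,1,60,param1=100,param2=12,minRadius=10,maxRadius=24)
if c is not None:
  for x,y,_ in sorted(c[0].tolist()): print('hole',x/4+330,y/4+195,at_z('wrist',(x/4+330,y/4+195),.020,i))
print(togo([k[0],k[1],.016],(.086,.9963)))
E
```

```text
[ 0.45545525 -0.05593021  0.15256137]
[319.7, 217.8, 23.0, 24.6] 0.95 [ 0.45497788 -0.05597095  0.1520685 ]
[ 0.44264698 -0.05336105  0.0585    ]
blob [306 202  24  26 485] [317.13195876 214.84742268] [ 0.43946418 -0.05523797  0.0605    ]
[[319.72355558 220.71277683]
 [319.67789723 215.06736374]]
hole 350.375 205.375 [ 0.44247508 -0.02428876  0.02      ]
hole 368.125 229.125 [ 0.46708709 -0.00864858  0.02      ]
hole 381.875 205.875 [0.44545247 0.00532309 0.02      ]
hole 413.625 205.875 [0.44795304 0.03535831 0.02      ]
hole 445.125 206.625 [0.45114861 0.06540984 0.02      ]
hole 476.125 206.125 [0.45308719 0.09528632 0.02      ]
hole 506.125 207.125 [0.4564145  0.12466324 0.02      ]
[array([0.43, 0.05, 4.53]), np.float64(0.01)]
```

Request:
move_arm(dp=[[0.48,0.02,0.0],[0.48,0.02,1.0],[0.48,0.02,2.2],[0.48,0.02,3.2],[0.48,0.02,3.5]], turn=[0,0,0,0,0], jaw=[0.2,0.2,0.2,0.2,0.2])

```text
time: 10.0
position: [0.4377, -0.0542, 0.0438]
tool_rot: [-0.134, -3.134, 0.001]
ft_force: [-0.4, 0.1, 0.1]
grip_width: 0.6
```

Request:
move_arm(dp=[[0,0,0.3],[0,0,0.6],[0,0,0.9],[0,0,1.0]], turn=[0,0,0,0], jaw=[0.2,0.2,0.2,0.2])

```text
time: 10.4
position: [0.4398, -0.0542, 0.0157]
tool_rot: [0.135, 3.139, 0.0]
ft_force: [0.9, 0.3, -0.2]
grip_width: 0.598
```

```bash
python3 - <<'E'
from h import *
for _ in range(3): ctrl.get_image('scene')
s=ctrl.get_state();print(s['position'],s['ft_force'])
i=ctrl.camera_info('wrist'); a=save('wrist','w7.png'); b=save('scene','s7.png')
q=ctrl.look_for('scene','knob')[:2];print(q)
print(proj('scene',[s['position'],s['position']+[0,0,.03],[.441,-.0545,.0585]]))
cv2.imwrite('pics/m7.png',np.hstack([cv2.resize(a[200:380,210:430],(440,360)),cv2.resize(b[190:290,230:330],(360,360),interpolation=2)])[:,:,::-1])
E
```

```text
[ 0.43999733 -0.05424073  0.01622094] [-0.05683815 -0.27453972  0.11317964]
[{'rect': [258.2, 246.9, 7.8, 11.7], 'confidence': 0.62}]
[[259.40183693 260.74419349]
 [258.56546948 252.77157883]
 [258.42641756 249.68447769]]
```

View pics/m7.png

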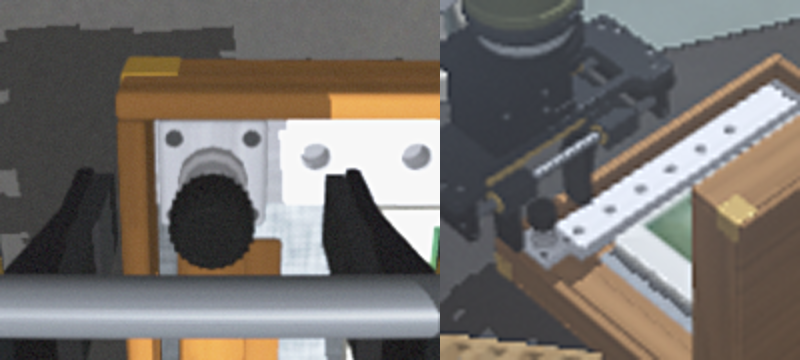

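The knob is centred between the fingers, with the tips just below its underside. I'll close on it now.

Request:
move_arm(dp=[[0,0,0],[0,0,0],[0,0,0],[0,0,0],[0,0,0]], turn=[0,0,0,0,0], jaw=[-1,-1,-1,-1,-1], grip_force=30)

```text
time: 11.2
position: [0.4398, -0.0545, 0.0161]
tool_rot: [0.134, 3.139, -0.001]
ft_force: [-0.4, -1.7, -0.4]
grip_width: 0.23
```

Request:
move_arm(dp=[[0,0,0],[0,0,0]], turn=[0,0], jaw=[-1,-1])

```text
time: 11.4
position: [0.4398, -0.0547, 0.0161]
tool_rot: [0.135, 3.139, -0.001]
ft_force: [-0.4, -2.1, 0.1]
grip_width: 0.22
```

Request:
move_arm(dp=[[0,0,-0.12],[0,0,-0.24],[0,0,-0.35],[0,0,-0.35],[0,0,-0.35]], turn=[0,0,0,0,0], jaw=[-1,-1,-1,-1,-1])

```text
time: 11.9
position: [0.4396, -0.0542, 0.0264]
tool_rot: [-0.135, -3.139, -0.0]
ft_force: [1.3, -1.0, -7.1]
grip_width: 0.221
```

Request:
move_arm(dp=[[0,0.25,0],[0,0.5,0],[0,0.75,0],[0,1.0,0],[0,1.0,0]], turn=[0,0,0,0,0], jaw=[-1,-1,-1,-1,-1])

```text
time: 12.4
position: [0.4425, -0.0223, 0.0265]
tool_rot: [0.131, 3.139, 0.002]
ft_force: [1.9, 1.8, -6.6]
grip_width: 0.218
```

Request:
move_arm(dp=[[0,0,0],[0,0,0]], turn=[0,0], jaw=[-1,-1])

```text
time: 12.6
position: [0.4424, -0.0236, 0.0266]
tool_rot: [0.134, 3.139, 0.002]
ft_force: [1.6, 0.8, -6.7]
grip_width: 0.221
```

Request:
move_arm(dp=[[0,-0.02,0.1],[0,-0.02,0.2],[0,-0.02,0.3],[0,-0.02,0.36],[0,-0.02,0.36]], turn=[0,0,0,0,0], jaw=[-1,-1,-1,-1,-1])

```text
time: 13.1
position: [0.4424, -0.025, 0.0161]
tool_rot: [-0.135, -3.139, -0.0]
ft_force: [1.4, 1.7, -0.3]
grip_width: 0.218
```

Request:
move_arm(dp=[[0,0,0],[0,0,0]], turn=[0,0], jaw=[-1,-1])

```text
time: 13.3
position: [0.4425, -0.025, 0.016]
tool_rot: [0.135, 3.138, 0.0]
ft_force: [-1.1, 0.5, 1.4]
grip_width: 0.22
```

Request:
move_arm(dp=[[0,0,0.03],[0,0,0.05],[0,0,0.05]], turn=[0,0,0], jaw=[-1,-1,-1])

```text
time: 13.6
position: [0.4427, -0.0249, 0.0158]
tool_rot: [0.135, 3.139, 0.001]
ft_force: [-4.5, 0.6, 13.3]
grip_width: 0.223
```

```bash
python3 - <<'E'
from h import *
s=ctrl.get_state();print(s['position'],s['ft_force'],s['grip_width'])
a=save('wrist','w8.png'); b=save('scene','s8.png')
for n in('clamp','pad_mid'): print(n,[np.round(q['rect'],1) for q in ctrl.look_for('scene',n)[:1]])
cv2.imwrite('pics/m8.png',np.hstack([cv2.resize(a[190:340,230:410],(432,360)),cv2.resize(b[190:290,230:330],(360,360),interpolation=2)])[:,:,::-1])
E
```

```text
[ 0.4427286  -0.02494213  0.01583617] [-4.47645301  0.59589094 13.25785167] 0.22331270895850133
clamp [array([280. , 260.7,  37.6,  45.4])]
pad_mid [array([294.1, 252.8,  17.5,  23.8])]
```

View pics/m8.png

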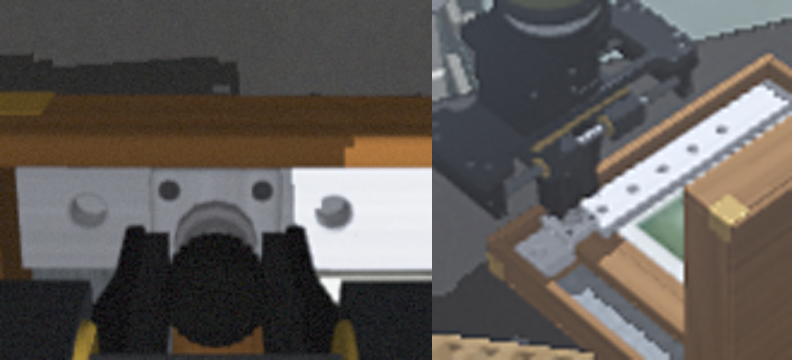

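The block now sits over the next hole, with the first hole uncovered to its left. The knob is at its home height against a hard stop. I'll ease the push a little and hand in while holding the knob.

Request:
move_arm(dp=[[0,0,-0.02],[0,0,-0.02],[0,0,-0.02]], turn=[0,0,0], jaw=[-1,-1,-1])

```text
time: 14.1
position: [0.4426, -0.0249, 0.0159]
tool_rot: [0.135, 3.138, 0.001]
ft_force: [-3.1, 0.3, 7.8]
grip_width: 0.217
```

```bash
python3 - <<'E'
from h import *
s=ctrl.get_state();print(s['time'],s['position'],s['ft_force'],s['grip_width'])
print(ctrl.close_job())
E
```

```text
14.1 [ 0.44259573 -0.02494776  0.01590347] [-3.09323794  0.30038267  7.83871765] 0.2166541444048437
the job is handed in; nothing more can be done
None
```

I opened the lid to about 90°, drew the plunger, moved the clamp one hole towards the pad and let the pin drop. I handed the job in at 14.1 s, still gripping the knob; no verdict is reported.

**Last checks:**
- **Lid:** the arm's path puts it at about 89°. The last scene picture shows it still upright.
- **Draw:** the plunger came up 10.3 mm against about 7 N, which fits the spring.
- **Clamp travel:** about 29.7 mm from the hand's movement. The wrist picture shows the block over the next hole, with the first hole uncovered.
- **Pin:** the knob came back to its starting height (within 0.3 mm) and met a hard stop: 13 N for 0.2 mm of extra push, then eased to about 8 N. I take that as fully home; the pin itself can't be seen.
- **Grip:** jaws at about 19 mm on the 20 mm knob, with grip force set to 30 N.
- **Pad and bystanders:** the pad looked undisturbed, but I did not measure it. I did not measure the bottles and pot either, though nothing came near them.

**What failed or disagreed:**
- **Missed grasp:** the first grasp of the lid pull closed on nothing. The finger ends sit roughly 30 mm behind the reported tool point, so I worked with that offset afterwards.
- **Wrong knob reading:** the first knob position was several mm off because the arm was still settling, so I took it again once it was still.

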